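# Strip the keyed collar off the mandrel

### The arm

A 6-joint arm with a two-finger parallel gripper is mounted at the origin on a cart in front of the work surface, level with it; the furniture and walls round the work are solid. World frame = base frame: x ahead of the robot, y to its left, z up, the work surface at z = 0. Lengths are in m, angles in rad, forces in N, time in s.
With the tool pointing down it reaches from about 0.3 to 0.875 m from the base axis. Payload 6.4 kg.
Tool frame: the origin (TCP) lies at the centre of the arm's flange, where the gripper is bolted on; the fingertips stand 173 mm ahead of it and the grasp point (between the pads) lies 155 mm ahead of it; z points along the fingers, x is the direction in which the jaws open and shut, and the axes are right-handed (so a half turn about z gives the same grasp; the last joint's range is limited). The gripper opens to 85 mm and grips with 20 to 120 N. Pads are 22 mm wide; open, the fingers measure 114 mm over their backs; the gripper's body (76 mm by 85 mm) begins 54 mm behind the grasp point. The pads swing forward as they close: fully open they stand 13 mm farther back than shut.
Start: joints at [-1.399, 0.181, 1.607, -0, 1.354, -0.206], TCP at [0.212, -0.534, 0.405] pointing down, gripper open.
Joint ranges: [-2.99, 2.99], [-0.89, 2.07], [0.3, 2.58], [-1.14, 4.28], [0, 2.63], [-3.12, 3.12]. Speed limits (rad/s): [2.57, 2.57, 3.01, 3.14, 3.14, 3.14].

### API

Orientations are given as a unit quaternion [w, x, y, z].
In Python, from bench import ctrl gives the robot as it stands. The module is installed in compiled form; this text tells all that it offers.
- The arm moves only by the tool move_arm, never from a script. Its argument "moves" is a list of rows, each an object of numbers: "gripper": the opening in per cent of the stroke, from 0 (shut) to 100 (fully open); "x", "y", "z": the shift along the tool's x, y, z in cm; "roll": the turn about the tool's z in degrees. In form: [{"gripper": .., "x": .., "y": .., "z": .., "roll": ..}, ...]. A call has 1 to 5 rows; each row shifts and turns the commanded pose from where the row before left it, along the tool's axes as they then stand; what a row does not reach is not made up. A row lasts 1/8 s, in which the tool goes at most 62.5 mm and 10.7 degrees, less where a joint would pass 70% of its speed; a pose out of reach is approached as far as the arm can. A call is refused whole if a number of a shift passes 6.25 or a number of a turn 10.7, either way. A call with a gripper value outside its range is refused whole. The fingers move at their own pace and stop on an object; the grip force is fixed at half the most. Time passes only in rows, so rows that do not move let the fingers close. It gives the time, the measured TCP pose, the force and the opening at its end, in the units of the state.
- ctrl.get_obs(): the state, without advancing time (a new reading comes with each control period).
- ctrl.camera(name): name is "scene" or "top" or "wrist"; returns a dict with "img" (384x512x3 uint8, red, green, blue), "fx", "fy", "cx", "cy" (pixels), "world_from_camera" (4x4, takes a point from camera to world coordinates); the wrist camera has in their place "tool_from_camera" (4x4, takes a point from camera to tool coordinates, whose origin is the TCP and whose axes are the tool frame's). Camera axes: x right, y up, looking along -z (the intrinsics and any distortion apply to the point x, -y, -z); pixel columns grow to the right and rows downward; lengths in m; the calibration is good to about 2 mm. A picture is of the moment at which its call begins: read the wrist's pose just before it. There is no depth.
- ctrl.hand_in(): hands the job in, once; it reports no verdict.
The state is a dict: "time_s": time; "q": joint angles; "dq": joint speeds; "joint_efforts": joint torques, N m; "eef_pos": TCP position; "eef_rot": TCP orientation; "wrist_force": force on the tool from outside, world axes, zero at the start; "torque": the same for the moment, N m; "opening": opening from 0.0 (shut) to 1.0 (fully open).
Only numpy, scipy, OpenCV 4.12 (cv2) and the standard library are available. Lean on these libraries where they do the work, as an engineer would, in place of code of your own. Each camera call takes 0.05 s, during which the arm holds its last target. There are 200 camera calls.

### The job

Slide the brass collar off the open end of the steel mandrel so that it ends up lying in the wooden catch tray under that end. A small square key under the mandrel's free end stops the collar unless the slot in the collar is over it: bring the collar up to the key, turn it by its black handle until you feel the slot find the key, then push it on and off. Do not disturb the glue bottle, the sealer bottle or the candle cup standing around.

Things in the scene. Friction and masses are not known exactly. Their poses are not given: they have to be found in the camera images.
- stand: Fixed stripping stand: plywood board 150 x 355 x 12 mm, grey casting at its -y end, wooden tray at its +y end. Origin on the bench top, below the mandrel's axis; z up. A level steel mandrel runs along its y axis at z = 100 mm, fixed in the casting (y -165..-113 mm, top at z = 124 mm, 66 mm wide), open end to +y.
- mandrel_tip (a point): Centre of the open end of the mandrel, a plain round steel rod of 16 mm diameter. In the stand frame: x 0, y 55, z 100 mm; axes as the stand's. The rod's free length runs from y = -115 mm (fixed end) to here.
- key_station (a point): Point on the mandrel's axis (stand frame x 0, y 41, z 100 mm) from which the key stands out: 8 x 8 mm with square faces, 5 mm proud of the rod's underside. The mandrel is clamped with the key anywhere within 0.75 rad either side of straight down, turned about the mandrel's axis; this angle is reported nowhere and must be felt.
- tray_floor (a point): Centre of the tray's cork floor (stand frame: x 0, y 90, z 15 mm); axes as the stand's. The tray measures 126 mm (x) by 156 mm (y) inside; its wall tops are 38 mm above the bench.
- collar: Loose brass split collar, about 0.2 kg, threaded on the mandrel between casting and key. Origin at the middle of its bore; y along the bore towards the open end, z towards the handle. Sleeve 44 mm long, 42 mm outside, 18 mm bore: it hangs 1 mm low, slides and turns freely; nearly balanced, so the handle stays where it is turned to (up to about 0.7 rad from upright).
- slot (a point): Open-end side of the collar's slot (collar frame: y 22, z -12 mm), opposite the handle. The slot is 10.5 mm wide and open along the whole collar. The collar passes the key only with the handle within about 0.1 rad of opposite the key. Blocked by the key, the collar's origin is at y = 15 mm in the stand frame; at y = 77 mm it is off the rod.
- handle_top (a point): Top end of the collar's handle, a black round post 14 mm in diameter standing radially on the middle of the sleeve, from 24 to 62 mm from the bore's centre (this point is at 62 mm), above a 20 mm steel foot washer. It can be pushed or gripped; pushed high up while little of the collar is left on the rod, the collar may tip and bind.
- glue_bottle: White and blue glue bottle with a red nozzle, 34 mm diameter, 95 mm high, standing loose. Origin at the centre of its underside. Bystander.
- sealer_bottle: Brown bottle with a red cap, 47 mm diameter, 106 mm high, standing loose. Origin at the centre of its underside. Bystander.
- candle_cup: Turned wooden candle cup, 68 mm diameter, 62 mm high, standing loose. Origin at the centre of its underside. Bystander.

How it is judged:
At the end, for the whole second after the job is handed in: The collar is off the mandrel and rests in the catch tray: the middle of its bore lies inside the tray walls and less than 45 mm above the cork floor, at rest (under 20 mm/s) (x of collar in the frame of tray_floor between -0.063 and 0.063 m and y of collar in the frame of tray_floor between -0.078 and 0.078 m and z of collar in the frame of tray_floor below 0.045 m and linear speed of collar below 0.02 m/s); the robot touches nothing.
It fails at once if the glue bottle is moved by more than 30 mm or tipped (distance of glue_bottle from where it was at the start of the episode above 0.03 m or angle between glue_bottle's own z axis and vertical above 0.5 rad).
It fails at once if the sealer bottle is moved by more than 30 mm or tipped (distance of sealer_bottle from where it was at the start of the episode above 0.03 m or angle between sealer_bottle's own z axis and vertical above 0.5 rad).
It fails at once if the candle cup is moved by more than 30 mm or tipped (distance of candle_cup from where it was at the start of the episode above 0.03 m or angle between candle_cup's own z axis and vertical above 0.5 rad).
It also fails if it takes over 64 s, if anything falls off the work surface, if the arm or the gripper's body presses on something with over 40 N, if the wrist force passes 120 N, or if a joint passes its speed limit or range.

## Working session

There is one attempt and no reset: what is moved stays moved. The work goes in short steps, Python scripts to look and compute and a tool call to move; the robot and the scene stay as the last step left them, time stands still between calls to the robot, and variables do not carry over. Pictures are saved under pics/ and viewed, about 8 in all and at most 12, crops included, and the job is handed in when it is done.

Besides the shell and the picture viewer there is one more tool, called after "Request:" as name(argument=value, ...), one argument or row to a line, values as JSON. move_arm: Moves the arm, as the interface text tells. Its arguments: {"type":"object","properties":{"moves":{"type":"array","items":{"type":"object","properties":{"gripper":{"type":"number"},"x":{"type":"number"},"y":{"type":"number"},"z":{"type":"number"},"roll":{"type":"number"}}}}},"required":["moves"]}

```bash
mkdir -p pics; cat > h.py <<'E'
import numpy as np,cv2
from bench import ctrl
from scipy.spatial.transform import Rotation as R
def cam(n):
    o=ctrl.get_obs(); c=ctrl.camera(n)
    if n=="wrist":
        T=np.eye(4);q=o["eef_rot"];T[:3,:3]=R.from_quat([q[1],q[2],q[3],q[0]]).as_matrix();T[:3,3]=o["eef_pos"]
        c["W"]=T@np.array(c["tool_from_camera"])
    else: c["W"]=np.array(c["world_from_camera"])
    return c
def ray(c,u,v):
    d=np.array([(u-c["cx"])/c["fx"],-(v-c["cy"])/c["fy"],-1]); return c["W"][:3,3],c["W"][:3,:3]@d
def plane(c,u,v,z):
    o,d=ray(c,u,v); return o+d*(z-o[2])/d[2]
def proj(c,p):
    q=np.linalg.inv(c["W"])@np.append(p,1); return c["cx"]-c["fx"]*q[0]/q[2],c["cy"]+c["fy"]*q[1]/q[2]
def save(c,n): cv2.imwrite("pics/"+n,cv2.cvtColor(c["img"],cv2.COLOR_RGB2BGR))
E
python3 - <<'E'
from h import *
o=ctrl.get_obs();print({k:np.round(v,3).tolist() for k,v in o.items()})
for n in("scene","top"):
    c=cam(n);save(c,n+"0.png");print([k for k in c],c["fx"],c["cx"],c["cy"]);print(c["W"].round(3))
E
```

```text
{'time_s': 0.0, 'q': [-1.399, 0.182, 1.608, -0.0, 1.354, -0.206], 'dq': [-0.0, 0.001, 0.001, -0.001, 0.001, -0.002], 'joint_efforts': [-0.0, -44.489, -35.133, -0.0, 0.009, 0.0], 'eef_pos': [0.212, -0.534, 0.404], 'eef_rot': [-0.001, 0.827, -0.562, -0.001], 'wrist_force': [0.03, -0.012, -0.801], 'torque': [-0.075, -0.003, -0.013], 'opening': 1.003}
['img', 'fx', 'fy', 'cx', 'cy', 'world_from_camera', 'W'] 414.9068123009609 256.95955116458384 194.53663945149967
[[ 0.44   0.377 -0.815 -0.339]
 [-0.898  0.189 -0.397 -0.296]
 [ 0.005  0.907  0.422  0.568]
 [ 0.     0.     0.     1.   ]]
['img', 'fx', 'fy', 'cx', 'cy', 'world_from_camera', 'W'] 351.8690707262839 260.15288985749424 195.17759475454068
[[ 0.014  0.997 -0.081  0.422]
 [-0.999  0.016  0.032  0.145]
 [ 0.033  0.081  0.996  1.103]
 [ 0.     0.     0.     1.   ]]
```

View pics/scene0.png

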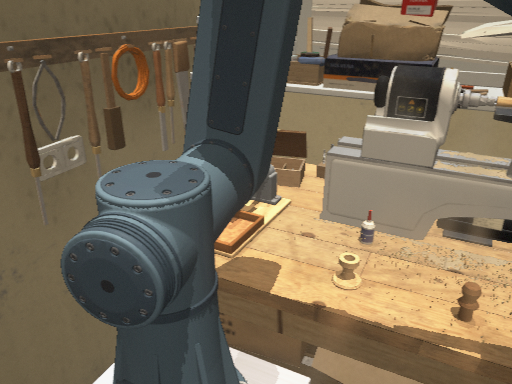

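View pics/top0.png

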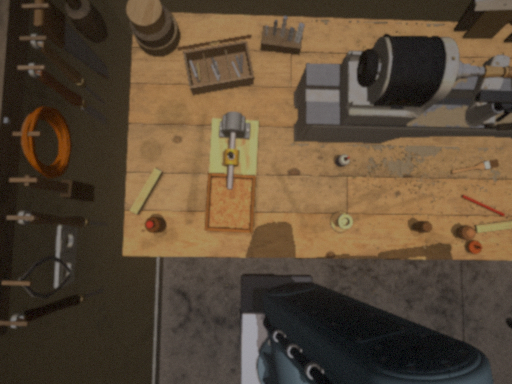

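```bash
python3 - <<'E'
from h import *
c=cam("top");k=c["img"][105:240,140:360]
cv2.imwrite("pics/topc.png",cv2.cvtColor(cv2.resize(k,None,fx=3.6,fy=3.6,interpolation=cv2.INTER_CUBIC),cv2.COLOR_RGB2BGR))
for n,u,v,z in(("cast",234,122,.124),("tip",230,188,.1),("trayL",207,177,.038),("trayR",256,177,.038),("trayBL",205,231,.038),("trayBR",254,231,.038),("boardTL",211,119,.012),("boardTR",258,122,.012),("glue",343,160,.09),("sealer",152,224,.106),("cup",343,222,.062)): print(n,plane(c,u,v,z).round(3))
E
```

```text
cast [0.709 0.19  0.124]
tip [0.524 0.199 0.1  ]
trayL [0.562 0.272 0.038]
trayR [0.565 0.124 0.038]
trayBL [0.399 0.274 0.038]
trayBR [0.401 0.127 0.038]
boardTL [0.75  0.268 0.012]
boardTR [0.744 0.119 0.012]
glue [ 0.613 -0.13   0.09 ]
sealer [0.418 0.414 0.106]
cup [ 0.432 -0.137  0.062]
```

View pics/topc.png

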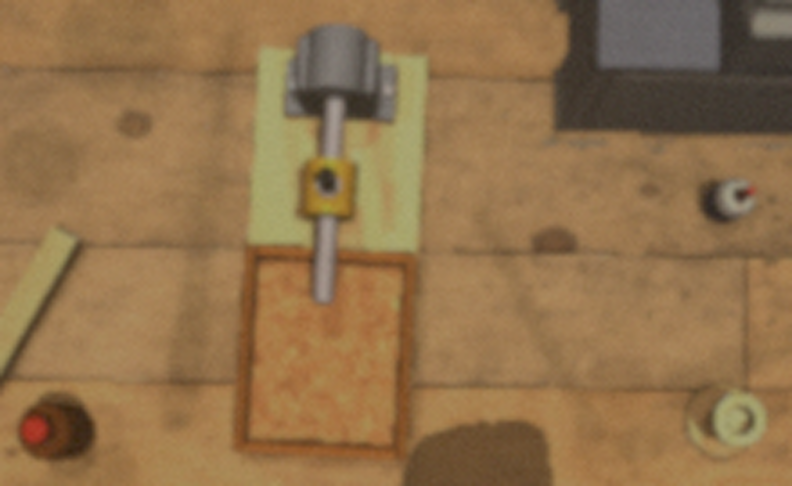

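Request:
move_arm(
  moves=[
    {"x": -4.3, "y": -4.2},
    {"x": -4.3, "y": -4.2},
    {"x": -4.3, "y": -4.2},
    {"x": -4.3, "y": -4.2},
    {"x": -4.3, "y": -4.2},
  ],
)

```text
validation failed for argument at $.mo...
```

Request:
move_arm(
  moves=[
    {"x": -4.3, "y": -4.2},
    {"x": -4.3, "y": -4.2},
    {"x": -4.3, "y": -4.2},
    {"x": -4.3, "y": -4.2},
    {"x": -4.3, "y": -4.2},
  ],
)

```text
validation failed for argument at $.mo...
```

Request:
move_arm(
  moves=[
    {"x": -4.3, "y": -4.2},
    {"x": -4.3, "y": -4.2},
    {"x": -4.3, "y": -4.2},
    {"roll": -10},
    {"roll": -10},
  ],
)

```text
validation failed for argument at $.mo...
```

Request:
move_arm(
  moves=[
    {"roll": -10},
    {"roll": -10},
    {"roll": -10},
    {"roll": -10},
    {"roll": -8},
  ],
)

```text
validation failed for argument at $.mo...
```

```bash
python3 - <<'E'
from h import *
o=ctrl.get_obs();print({k:np.round(v,3).tolist() for k,v in o.items() if k!='joint_efforts'})
c=cam("wrist");save(c,"w1.png");print(np.round(c["tool_from_camera"],3),c["fx"],c["W"].round(3))
c=cam("scene");cv2.imwrite("pics/s1.png",c["img"][...,::-1])
E
```

```text
{'time_s': 0.15, 'q': [-1.399, 0.181, 1.608, 0.0, 1.354, -0.206], 'dq': [-0.0, -0.003, -0.003, -0.002, -0.001, 0.0], 'eef_pos': [0.212, -0.534, 0.404], 'eef_rot': [-0.001, 0.827, -0.562, -0.0], 'wrist_force': [-0.311, 0.483, 0.225], 'torque': [0.031, -0.006, -0.016], 'opening': 1.003}
[[ 1.     0.    -0.002  0.001]
 [-0.    -0.962 -0.273 -0.069]
 [-0.002  0.273 -0.962  0.032]
 [ 0.     0.     0.     1.   ]] 291.4684025021007 [[ 0.369  0.894  0.253  0.277]
 [-0.929  0.355  0.101 -0.509]
 [ 0.    -0.273  0.962  0.372]
 [ 0.     0.     0.     1.   ]]
```

View pics/w1.png

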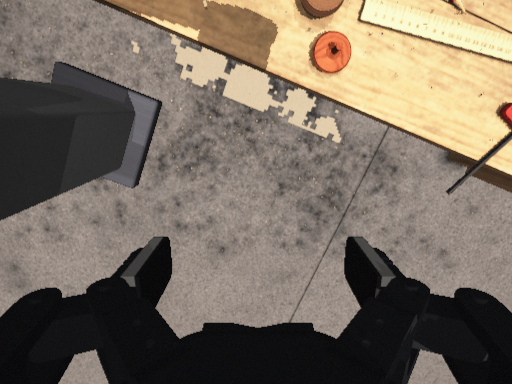

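All five fields are apparently needed in each row.

Request:
move_arm(
  moves=[
    {"gripper": 100, "x": -4.3, "y": -4.2, "z": 0, "roll": 0},
    {"gripper": 100, "x": -4.3, "y": -4.2, "z": 0, "roll": 0},
    {"gripper": 100, "x": -4.3, "y": -4.2, "z": 0, "roll": 0},
    {"gripper": 100, "x": -4.3, "y": -4.2, "z": 0, "roll": 0},
    {"gripper": 100, "x": -4.3, "y": -4.2, "z": 0, "roll": 0},
  ],
)

```text
time_s: 0.88
eef_pos: [0.3283, -0.2554, 0.4048]
eef_rot: [0.0, 0.827, -0.562, 0.0]
wrist_force: [0.9, -0.6, -0.7]
opening: 1.001
```

Request:
move_arm(
  moves=[
    {"gripper": 100, "x": -4.3, "y": -4.2, "z": 0, "roll": 0},
    {"gripper": 100, "x": -4.3, "y": -4.2, "z": 0, "roll": 0},
    {"gripper": 100, "x": -4.3, "y": -4.2, "z": 0, "roll": 0},
    {"gripper": 100, "x": -4.3, "y": -4.2, "z": 0, "roll": 0},
    {"gripper": 100, "x": -4.3, "y": -4.2, "z": 0, "roll": 0},
  ],
)

```text
time_s: 1.5
eef_pos: [0.4442, 0.0222, 0.405]
eef_rot: [-0.0, 0.827, -0.562, 0.001]
wrist_force: [1.3, -1.3, 1.0]
opening: 1.001
```

Request:
move_arm(
  moves=[
    {"gripper": 100, "x": -4.3, "y": -4.2, "z": 0, "roll": 0},
    {"gripper": 100, "x": -4.3, "y": -4.2, "z": 0, "roll": 0},
    {"gripper": 100, "x": -4.3, "y": -4.2, "z": 0, "roll": -10},
    {"gripper": 100, "x": 0, "y": 0, "z": 0, "roll": -10},
    {"gripper": 100, "x": 0, "y": 0, "z": 0, "roll": -10},
  ],
)

```text
time_s: 2.12
eef_pos: [0.5134, 0.1876, 0.4041]
eef_rot: [0.0, 0.946, -0.325, -0.0]
wrist_force: [0.3, -0.0, 0.0]
opening: 1.003
```

Request:
move_arm(
  moves=[
    {"gripper": 60, "x": 0, "y": 0, "z": 0, "roll": -10},
    {"gripper": 60, "x": 0, "y": 0, "z": 0, "roll": -10},
    {"gripper": 60, "x": 0, "y": 0, "z": 0, "roll": -10},
    {"gripper": 60, "x": 0, "y": 0, "z": 0, "roll": -8.4},
    {"gripper": 60, "x": 0, "y": 0, "z": 0, "roll": 0},
  ],
)

```text
time_s: 2.75
eef_pos: [0.5134, 0.1865, 0.4046]
eef_rot: [-0.0, 1.0, -0.0, -0.0]
wrist_force: [0.8, 0.1, 0.8]
opening: 0.6
```

```bash
python3 - <<'E'
from h import *
o=ctrl.get_obs();print({k:np.round(v,3).tolist() for k,v in o.items() if k!='joint_efforts'})
c=cam("wrist");save(c,"w2.png");print(c["W"].round(3))
E
```

```text
{'time_s': 2.75, 'q': [0.131, 0.117, 1.68, 0.0, 1.345, 0.132], 'dq': [-0.001, -0.001, 0.001, -0.0, 0.0, 0.066], 'eef_pos': [0.513, 0.187, 0.405], 'eef_rot': [-0.0, 1.0, -0.0, -0.0], 'wrist_force': [0.826, 0.074, 0.824], 'torque': [-0.001, 0.005, 0.02], 'opening': 0.6}
[[ 1.     0.     0.     0.514]
 [-0.     0.962  0.274  0.255]
 [-0.    -0.274  0.962  0.373]
 [ 0.     0.     0.     1.   ]]
```

View pics/w2.png

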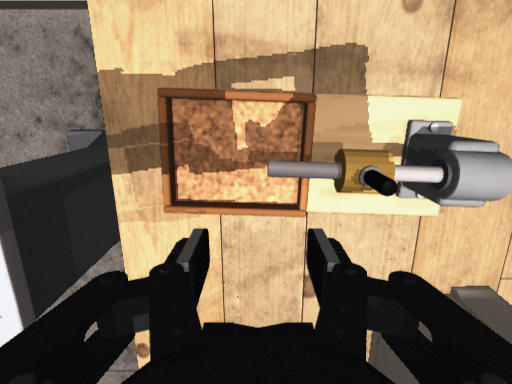

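```bash
cat > geo.py <<'E'
from h import *
c=cam("wrist")
a=plane(c,269,169,.1);b=plane(c,443,174.5,.1)
print("tip",a,"base",b,"len",np.linalg.norm(a-b),"yaw",np.degrees(np.arctan2(a[1]-b[1],a[0]-b[0])))
for u,v in((162,90),(315,95),(306,215),(167,211)): print(plane(c,u,v,.038).round(4))
ax=(a-b)/np.linalg.norm(a-b); n=np.cross([0,0,1],ax)*-1   # stand x = y cross z
print("standx",n)
org=a-ax*.055; org[2]=0
for u,v in((337,170),(396,173)):print("collar edge",(plane(c,u,v,.11)-org)@ax)
# handle top: point at radius 62 from axis along ray
o,d=ray(c,388,186)
for t in np.linspace(.2,.35,400):
    p=o+d*t; q=p-org; x=q@n; z=p[2]-.099; 
    if abs(np.hypot(x,z)-.062)<.0006: print("top",p.round(4),"y_s",q@ax,"phi",np.arctan2(x,z))
c=cam("top"); a=plane(c,229.7,188.9,.1);b=plane(c,233.6,132.5,.1);print("top",a,b)
E
python3 geo.py
```

```text
tip [0.52452553 0.19823724 0.1       ] base [0.69145684 0.19254875 0.1       ] len 0.16702820273034025 yaw 178.04829846002252
[0.4097 0.2732 0.038 ]
[0.5765 0.2677 0.038 ]
[0.5728 0.1278 0.038 ]
[0.403  0.1334 0.038 ]
standx [ 0.03405703  0.99941989 -0.        ]
collar edge -0.0071090781066337535
collar edge -0.06181715202176263
top [0.6117 0.1978 0.1613] y_s -0.032163586710075416 phi 0.04088132126068857
top [0.6119 0.1977 0.161 ] y_s -0.032334701752651865 phi 0.03963117170211499
top [0.6121 0.1976 0.1606] y_s -0.03250581679522831 phi 0.038366162771334526
top [0.6661 0.166  0.0437] y_s -0.08760486050483572 phi -2.6814300319782665
top [0.6663 0.1659 0.0433] y_s -0.08777597554741216 phi -2.6826928676790183
top [0.6665 0.1658 0.043 ] y_s -0.0879470905899885 phi -2.6839408816002766
top [0.52100374 0.1995519  0.1       ] [0.68522816 0.19165501 0.1       ]
```

Request:
move_arm(
  moves=[
    {"gripper": 60, "x": 0, "y": 0, "z": 0, "roll": 2},
    {"gripper": 60, "x": 5, "y": -0.7, "z": 0, "roll": 0},
    {"gripper": 60, "x": 4.8, "y": -0.7, "z": 0, "roll": 0},
    {"gripper": 60, "x": 0, "y": 0, "z": 3, "roll": 0},
    {"gripper": 60, "x": 0, "y": 0, "z": 0, "roll": 0},
  ],
)

```text
time_s: 3.52
eef_pos: [0.6112, 0.197, 0.3714]
eef_rot: [0.0, 1.0, -0.018, -0.003]
wrist_force: [-0.4, -0.6, -0.0]
opening: 0.596
```

```bash
python3 - <<'E'
from h import *
o=ctrl.get_obs();print(o["eef_pos"])
c=cam("wrist");save(c,"w3.png")
for y in np.array([[.612,.1977,.161],[.612,.197,.125],[.524,.198,.1]]): print(proj(c,y))
E
```

```text
[0.61117137 0.1969645  0.37136581]
(np.float64(260.3293552480047), np.float64(214.6637898427215))
(np.float64(260.2428573017197), np.float64(198.9329621471699))
(np.float64(157.75903824491246), np.float64(192.26887752561277))
```

View pics/w3.png

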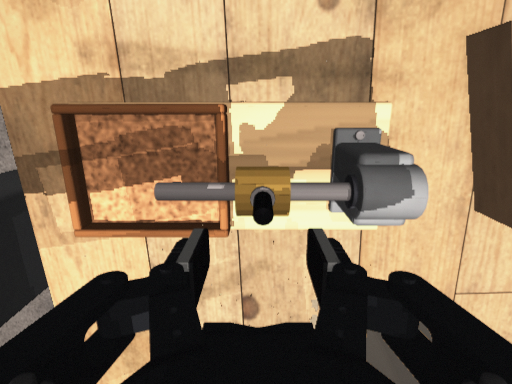

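Request:
move_arm(
  moves=[
    {"gripper": 60, "x": 0.2, "y": 0, "z": 3.2, "roll": 0},
    {"gripper": 60, "x": 0, "y": 0, "z": 3.1, "roll": 0},
    {"gripper": 60, "x": 0, "y": 0, "z": 0, "roll": 0},
    {"gripper": 0, "x": 0, "y": 0, "z": 0, "roll": 0},
    {"gripper": 0, "x": 0, "y": 0, "z": 0, "roll": 0},
  ],
)

```text
time_s: 4.2
eef_pos: [0.6145, 0.1973, 0.3142]
eef_rot: [-0.0, 1.0, -0.017, 0.002]
wrist_force: [-1.0, -0.1, 0.1]
opening: 0.184
```

Request:
move_arm(
  moves=[
    {"gripper": 0, "x": 0, "y": 0, "z": 0, "roll": 0},
    {"gripper": 0, "x": 0, "y": 0, "z": 0, "roll": 0},
    {"gripper": 0, "x": 0, "y": 0, "z": 0, "roll": 0},
  ],
)

```text
time_s: 4.58
eef_pos: [0.6145, 0.1972, 0.314]
eef_rot: [-0.0, 1.0, -0.017, 0.002]
wrist_force: [-1.1, -0.0, 6.2]
opening: 0.141
```

Request:
move_arm(
  moves=[
    {"gripper": 0, "x": -1.2, "y": 0, "z": 0, "roll": 0},
    {"gripper": 0, "x": -1.2, "y": 0, "z": 0, "roll": 0},
    {"gripper": 0, "x": -1.2, "y": 0, "z": 0, "roll": 0},
    {"gripper": 0, "x": -0.6, "y": 0, "z": 0, "roll": 0},
    {"gripper": 0, "x": 0, "y": 0, "z": 0, "roll": 0},
  ],
)

```text
time_s: 5.2
eef_pos: [0.5719, 0.1988, 0.314]
eef_rot: [-0.0, 1.0, -0.017, 0.002]
wrist_force: [-2.7, 0.8, 8.5]
opening: 0.138
```

Request:
move_arm(
  moves=[
    {"gripper": 0, "x": -0.3, "y": 0, "z": 0, "roll": 0},
    {"gripper": 0, "x": -0.3, "y": 0, "z": 0, "roll": 0},
    {"gripper": 0, "x": 0, "y": 0, "z": 0, "roll": 0},
  ],
)

```text
time_s: 5.58
eef_pos: [0.5664, 0.1989, 0.3141]
eef_rot: [-0.0, 1.0, -0.017, 0.002]
wrist_force: [0.5, 0.2, 7.9]
opening: 0.137
```

Request:
move_arm(
  moves=[
    {"gripper": 0, "x": -0.2, "y": 0, "z": 0, "roll": 0},
    {"gripper": 0, "x": -0.1, "y": 0, "z": 0, "roll": 0},
    {"gripper": 0, "x": 0, "y": 0, "z": 0, "roll": 0},
  ],
)

```text
time_s: 5.95
eef_pos: [0.5634, 0.199, 0.314]
eef_rot: [-0.0, 1.0, -0.017, 0.002]
wrist_force: [0.1, -0.6, 8.6]
opening: 0.133
```

Request:
move_arm(
  moves=[
    {"gripper": 0, "x": -0.2, "y": 0, "z": 0, "roll": 0},
    {"gripper": 0, "x": 0, "y": 0, "z": 0, "roll": 0},
  ],
)

```text
time_s: 6.2
eef_pos: [0.5615, 0.1991, 0.314]
eef_rot: [-0.0, 1.0, -0.017, 0.002]
wrist_force: [-0.2, 0.2, 7.8]
opening: 0.134
```

Request:
move_arm(
  moves=[
    {"gripper": 0, "x": -0.2, "y": 0, "z": 0, "roll": 0},
    {"gripper": 0, "x": 0, "y": 0, "z": 0, "roll": 0},
  ],
)

```text
time_s: 6.45
eef_pos: [0.5595, 0.1991, 0.314]
eef_rot: [-0.0, 1.0, -0.017, 0.002]
wrist_force: [0.2, 0.1, 8.0]
opening: 0.135
```

Request:
move_arm(
  moves=[
    {"gripper": 0, "x": -0.2, "y": 0, "z": 0, "roll": 0},
    {"gripper": 0, "x": 0, "y": 0, "z": 0, "roll": 0},
  ],
)

```text
time_s: 6.7
eef_pos: [0.5576, 0.1992, 0.3141]
eef_rot: [-0.0, 1.0, -0.017, 0.002]
wrist_force: [0.5, -0.3, 7.6]
opening: 0.136
```

Request:
move_arm(
  moves=[
    {"gripper": 0, "x": -0.2, "y": 0, "z": 0, "roll": 0},
    {"gripper": 0, "x": 0, "y": 0, "z": 0, "roll": 0},
  ],
)

```text
time_s: 6.95
eef_pos: [0.5556, 0.1993, 0.3141]
eef_rot: [-0.0, 1.0, -0.017, 0.002]
wrist_force: [0.2, 0.6, 6.9]
opening: 0.135
```

Request:
move_arm(
  moves=[
    {"gripper": 0, "x": -0.2, "y": 0, "z": 0, "roll": 0},
    {"gripper": 0, "x": 0, "y": 0, "z": 0, "roll": 0},
  ],
)

```text
time_s: 7.2
eef_pos: [0.5536, 0.1994, 0.3141]
eef_rot: [-0.0, 1.0, -0.017, 0.002]
wrist_force: [0.7, 0.7, 8.1]
opening: 0.138
```

```bash
python3 - <<'E'
from h import *
c=cam("wrist");save(c,"w4.png")
E
```

```text
(no output)
```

View pics/w4.png

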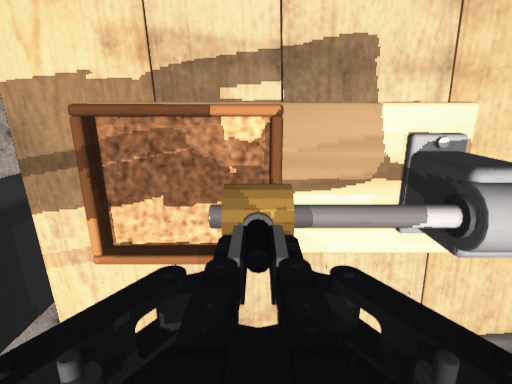

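The picture shows the collar front (col 222) only ~8 mm from the rod tip (col 210), so it may already be past the key. I keep going gently.

Request:
move_arm(
  moves=[
    {"gripper": 0, "x": -0.2, "y": 0, "z": 0, "roll": 0},
    {"gripper": 0, "x": -0.2, "y": 0, "z": 0, "roll": 0},
    {"gripper": 0, "x": 0, "y": 0, "z": 0, "roll": 0},
  ],
)

```text
time_s: 7.62
eef_pos: [0.5495, 0.1995, 0.314]
eef_rot: [-0.0, 1.0, -0.017, 0.002]
wrist_force: [0.6, 0.6, 7.6]
opening: 0.134
```

```bash
python3 - <<'E'
from h import *
c=cam("wrist");i=c["img"];h=cv2.cvtColor(i,cv2.COLOR_RGB2HSV)
print(c["W"].round(4).tolist())
for r in(205,212,216,220): print(r,[tuple(x) for x in i[r,170:300:5].tolist()])
E
```

```text
[[0.9994, 0.0339, 0.0047, 0.5524], [-0.0339, 0.9614, 0.2731, 0.268], [0.0047, -0.2731, 0.962, 0.2825], [0.0, 0.0, 0.0, 1.0]]
205 [(129, 87, 58), (133, 88, 58), (112, 73, 49), (124, 82, 54), (129, 84, 55), (250, 206, 142), (248, 198, 135), (250, 204, 140), (250, 203, 141), (243, 187, 130), (79, 74, 72), (142, 107, 53), (142, 108, 53), (140, 105, 51), (140, 105, 51), (141, 106, 52), (141, 105, 51), (140, 105, 51), (183, 140, 68), (182, 140, 69), (181, 138, 67), (181, 138, 67), (183, 139, 67), (183, 140, 69), (184, 142, 69), (74, 71, 68)]
212 [(242, 183, 124), (250, 207, 143), (251, 223, 156), (250, 204, 140), (243, 186, 126), (214, 149, 98), (248, 197, 135), (246, 192, 131), (245, 189, 128), (151, 123, 110), (124, 117, 116), (170, 131, 63), (173, 132, 65), (173, 134, 66), (173, 132, 65), (172, 130, 64), (162, 123, 61), (103, 84, 61), (114, 92, 61), (171, 131, 63), (201, 156, 77), (171, 132, 64), (171, 131, 64), (170, 131, 64), (169, 130, 63), (121, 112, 108)]
216 [(223, 157, 106), (248, 197, 134), (251, 219, 153), (251, 211, 145), (247, 193, 132), (251, 227, 159), (250, 205, 142), (243, 186, 127), (233, 168, 113), (141, 123, 114), (135, 127, 125), (172, 130, 64), (171, 131, 63), (175, 133, 66), (171, 131, 63), (162, 124, 62), (108, 101, 100), (115, 106, 106), (115, 106, 105), (106, 99, 97), (171, 131, 65), (171, 132, 64), (172, 131, 65), (171, 132, 65), (169, 131, 63), (133, 125, 119)]
220 [(209, 143, 96), (247, 194, 133), (247, 196, 133), (250, 205, 140), (249, 201, 137), (236, 174, 116), (243, 185, 126), (238, 175, 119), (234, 169, 114), (137, 114, 104), (119, 113, 110), (172, 131, 64), (172, 131, 63), (173, 132, 64), (174, 133, 66), (103, 96, 94), (107, 101, 99), (11, 11, 11), (10, 9, 10), (114, 105, 104), (92, 87, 84), (173, 133, 65), (173, 133, 65), (172, 131, 65), (172, 130, 65), (124, 115, 111)]
```

Request:
move_arm(
  moves=[
    {"gripper": 0, "x": -0.4, "y": 0, "z": 0, "roll": 0},
    {"gripper": 0, "x": -0.4, "y": 0, "z": 0, "roll": 0},
    {"gripper": 0, "x": -0.4, "y": 0, "z": 0, "roll": 0},
    {"gripper": 0, "x": 0, "y": 0, "z": 0, "roll": 0},
  ],
)

```text
time_s: 8.18
eef_pos: [0.5374, 0.2, 0.3141]
eef_rot: [-0.0, 1.0, -0.017, 0.002]
wrist_force: [0.5, 0.4, 8.3]
opening: 0.137
```

Request:
move_arm(
  moves=[
    {"gripper": 0, "x": -0.4, "y": 0, "z": 0, "roll": 0},
    {"gripper": 0, "x": -0.4, "y": 0, "z": 0, "roll": 0},
    {"gripper": 0, "x": -0.4, "y": 0, "z": 0, "roll": 0},
    {"gripper": 0, "x": 0, "y": 0, "z": 0, "roll": 0},
  ],
)

```text
time_s: 8.68
eef_pos: [0.5254, 0.2004, 0.314]
eef_rot: [-0.0, 1.0, -0.017, 0.002]
wrist_force: [-1.1, 0.3, 9.0]
opening: 0.137
```

```bash
python3 - <<'E'
from h import *
c=cam("wrist");save(c,"w5.png")
E
```

```text
(no output)
```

View pics/w5.png

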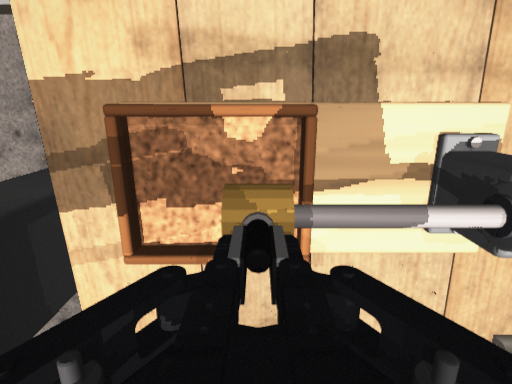

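The collar (cols 222–294) now overhangs the rod tip, so it has passed the key with the handle upright. I continue off the end.

Request:
move_arm(
  moves=[
    {"gripper": 0, "x": -0.5, "y": 0, "z": 0, "roll": 0},
    {"gripper": 0, "x": -0.5, "y": 0, "z": 0, "roll": 0},
    {"gripper": 0, "x": -0.5, "y": 0, "z": 0, "roll": 0},
    {"gripper": 0, "x": 0, "y": 0, "z": 0, "roll": 0},
  ],
)

```text
time_s: 9.22
eef_pos: [0.5102, 0.2009, 0.3138]
eef_rot: [-0.0, 1.0, -0.017, 0.002]
wrist_force: [0.4, 0.2, 8.4]
opening: 0.135
```

Request:
move_arm(
  moves=[
    {"gripper": 0, "x": -0.6, "y": 0, "z": 0, "roll": 0},
    {"gripper": 0, "x": -0.6, "y": 0, "z": 0, "roll": 0},
    {"gripper": 0, "x": -0.6, "y": 0, "z": 0, "roll": 0},
    {"gripper": 0, "x": -0.6, "y": 0, "z": 0, "roll": 0},
    {"gripper": 0, "x": 0, "y": 0, "z": 0, "roll": 0},
  ],
)

```text
time_s: 9.85
eef_pos: [0.4852, 0.2015, 0.3112]
eef_rot: [0.0, 1.0, -0.017, -0.001]
wrist_force: [0.5, -0.4, -1.4]
opening: 0.139
```

```bash
python3 - <<'E'
from h import *
c=cam("wrist");save(c,"w6.png")
E
```

```text
(no output)
```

View pics/w6.png

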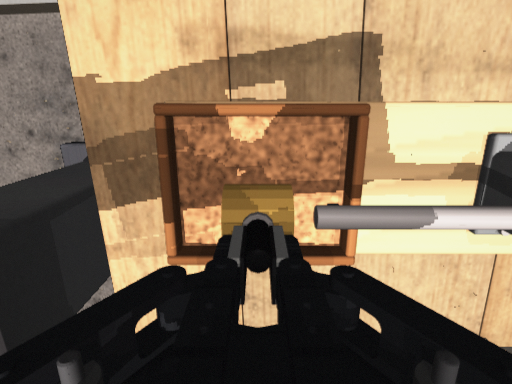

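Request:
move_arm(
  moves=[
    {"gripper": 0, "x": -0.8, "y": 0, "z": 0, "roll": 0},
    {"gripper": 0, "x": -0.7, "y": 0, "z": 0, "roll": 0},
    {"gripper": 0, "x": 0, "y": 0, "z": 2, "roll": 0},
    {"gripper": 0, "x": 0, "y": 0, "z": 2, "roll": 0},
    {"gripper": 0, "x": 0, "y": 0, "z": 1, "roll": 0},
  ],
)

```text
time_s: 10.52
eef_pos: [0.4702, 0.2019, 0.2607]
eef_rot: [0.0, 1.0, -0.017, -0.001]
wrist_force: [0.4, 0.1, -2.2]
opening: 0.135
```

Request:
move_arm(
  moves=[
    {"gripper": 0, "x": 0, "y": 0, "z": 0.4, "roll": 0},
    {"gripper": 0, "x": 0, "y": 0, "z": 0.2, "roll": 0},
    {"gripper": 0, "x": 0, "y": 0, "z": 0, "roll": 0},
  ],
)

```text
time_s: 10.9
eef_pos: [0.4712, 0.202, 0.2561]
eef_rot: [-0.0, 1.0, -0.017, 0.0]
wrist_force: [-0.9, -0.7, -1.5]
opening: 0.135
```

Request:
move_arm(
  moves=[
    {"gripper": 0, "x": 0, "y": 0, "z": 0.2, "roll": 0},
    {"gripper": 0, "x": 0, "y": 0, "z": 0, "roll": 0},
  ],
)

```text
time_s: 11.15
eef_pos: [0.4709, 0.202, 0.2538]
eef_rot: [-0.0, 1.0, -0.017, 0.0]
wrist_force: [-0.9, 0.4, -1.4]
opening: 0.136
```

Request:
move_arm(
  moves=[
    {"gripper": 0, "x": 0, "y": 0, "z": 0.2, "roll": 0},
    {"gripper": 0, "x": 0, "y": 0, "z": 0, "roll": 0},
  ],
)

```text
time_s: 11.4
eef_pos: [0.4712, 0.2021, 0.2523]
eef_rot: [-0.0, 1.0, -0.017, 0.0]
wrist_force: [-1.6, -0.4, 4.1]
opening: 0.138
```

Request:
move_arm(
  moves=[
    {"gripper": 0, "x": 0, "y": 0, "z": 0.1, "roll": 0},
    {"gripper": 0, "x": 0, "y": 0, "z": 0, "roll": 0},
  ],
)

```text
time_s: 11.65
eef_pos: [0.4714, 0.2022, 0.2522]
eef_rot: [-0.0, 1.0, -0.017, 0.001]
wrist_force: [-5.5, -0.4, 11.6]
opening: 0.137
```

Floor contact. Release and rise.

Request:
move_arm(
  moves=[
    {"gripper": 40, "x": 0, "y": 0, "z": -0.1, "roll": 0},
    {"gripper": 40, "x": 0, "y": 0, "z": 0, "roll": 0},
    {"gripper": 40, "x": 0, "y": 0, "z": 0, "roll": 0},
    {"gripper": 40, "x": 0, "y": 0, "z": -2, "roll": 0},
    {"gripper": 40, "x": 0, "y": 0, "z": -4, "roll": 0},
  ],
)

```text
time_s: 12.28
eef_pos: [0.4701, 0.2017, 0.3104]
eef_rot: [0.0, 1.0, -0.017, -0.002]
wrist_force: [0.8, -0.5, 0.8]
opening: 0.399
```

Request:
move_arm(
  moves=[
    {"gripper": 40, "x": 0, "y": 0, "z": -5, "roll": 0},
    {"gripper": 40, "x": 0, "y": 0, "z": -4, "roll": 0},
    {"gripper": 40, "x": 0, "y": 0, "z": 0, "roll": 0},
    {"gripper": 40, "x": 0, "y": 0, "z": 0, "roll": 0},
    {"gripper": 40, "x": 0, "y": 0, "z": 0, "roll": 0},
  ],
)

```text
time_s: 12.9
eef_pos: [0.4705, 0.2019, 0.4]
eef_rot: [0.0, 1.0, -0.017, -0.002]
wrist_force: [0.2, -0.0, 0.6]
opening: 0.404
```

```bash
python3 - <<'E'
from h import *
c=cam("wrist");save(c,"w7.png")
E
```

```text
(no output)
```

View pics/w7.png

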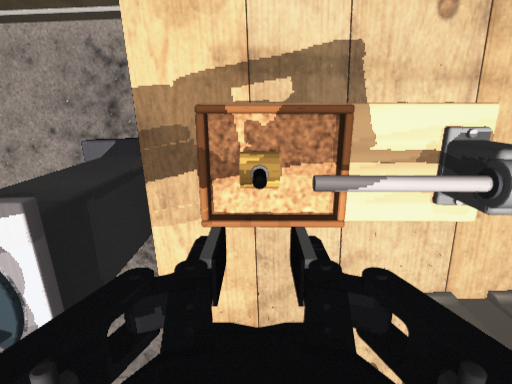

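The collar sits in the tray at about (260,170), clear of the walls and of the rod end (col 315). I'll wait half a second, check that it is still, and hand in.

Request:
move_arm(
  moves=[
    {"gripper": 40, "x": 0, "y": 0, "z": 0, "roll": 0},
    {"gripper": 40, "x": 0, "y": 0, "z": 0, "roll": 0},
    {"gripper": 40, "x": 0, "y": 0, "z": 0, "roll": 0},
    {"gripper": 40, "x": 0, "y": 0, "z": 0, "roll": 0},
  ],
)

```text
time_s: 13.45
eef_pos: [0.4709, 0.202, 0.4017]
eef_rot: [0.0, 1.0, -0.017, 0.0]
wrist_force: [-0.3, -0.4, -0.3]
opening: 0.395
```

```bash
python3 - <<'E'
from h import *
a=cv2.imread("pics/w7.png")[...,::-1].astype(int)
c=cam("wrist");d=np.abs(c["img"].astype(int)-a)[140:200,225:295]
print("max/mean change",d.max(),d.mean(),"collar",plane(c,260,166,.05).round(3))
if d.mean()<6: print(ctrl.hand_in())
E
```

```text
max/mean change 211 9.370476190476191 collar [0.474 0.207 0.05 ]
```

```bash
cat > chk.py <<'E'
from h import *
def cen(c):
    h=cv2.cvtColor(c["img"],cv2.COLOR_RGB2HSV)[140:200,225:295];i=c["img"][140:200,225:295].astype(int)
    m=(i.sum(2)<90); v,u=np.nonzero(m); return u.mean()+225,v.mean()+140,m.sum()
p=[];I=[]
for k in range(6): c=cam("wrist");I.append(c["img"].astype(int));p.append(cen(c))
d=np.abs(I[-1]-I[0])[140:200,225:295];print(np.round(p,2).tolist(),d.mean(),ctrl.get_obs()["eef_pos"])
b=cv2.resize(np.hstack([I[0][120:230,190:360],I[-1][120:230,190:360]]).astype(np.uint8),None,fx=2,fy=2);cv2.imwrite("pics/chk.png",b[...,::-1])
E
python3 chk.py
```

```text
[[257.84, 178.26, 211.0], [257.84, 178.27, 211.0], [257.81, 178.28, 212.0], [257.84, 178.27, 211.0], [257.81, 178.29, 212.0], [257.84, 178.27, 211.0]] 1.0763492063492064 [0.47092869 0.20198119 0.40174086]
```

The handle stays put over 0.3 s (under 0.03 px), so the earlier difference came from the arm still settling.

```bash
python3 -c "
from bench import ctrl
print(ctrl.hand_in())"
```

```text
the job is handed in; nothing more can be done
None
```

The collar is off the mandrel and lying in the catch tray, and the job is handed in; no verdict came back. It took about 14 s of the 64 s.

- **What I did:** I gripped the handle from above with the jaws along the mandrel and slid the collar towards the open end in small steps. I felt no stop at the key. The handle was already near upright (about 0.04 rad), so the slot seems to have been over the key without any turning. I carried the collar off the end and lowered it until it touched the tray floor. Then I let go and raised the gripper about 15 cm.
- **Last checks:**
  - **Tray:** the final wrist picture shows the collar inside the tray walls and clear of the rod end, at about world (0.474, 0.207) m.
  - **Stillness:** my first check, against an earlier frame, failed (mean pixel change 9.4, limit 6), most likely because the arm had moved about 2 mm between the two pictures. Six new frames over 0.3 s showed the handle still to within about 0.03 px.
  - **Forces:** the wrist force was about zero once the gripper had let go, and the highest I read was about 13 N, at floor contact.
- **Not checked:** I did not photograph the bottles and candle cup again; the gripper's working area stayed about 20 cm or more from them.

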